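# Strip the filter tower

### The job

The filtration is finished: take the filter tower apart from the top down and put every part where it belongs. Lay the lid in the steel bowl with its knob up, stand the funnel over the peg of the drip stand, hang the filter head stem down in the ring stand, and set the flask, upright all the way so that no filtrate spills, on the middle of the stirrer's plate. Leave the dropper bottle and the white sample bottle standing where they are.

Things in the scene. Friction and masses are not known exactly. Their poses are not given: they have to be found in the camera images.
- lid_knob (a point): lid of the filter tower: steel disc 50 mm across and 5 mm thick with a black upright knob (19 mm across, 22 mm tall) on a 10 mm thick, 11 mm long stalk. This point is the middle of the knob, on the axis, 27 mm above the disc's underside, 22 mm above the disc's top and 31 mm above the underside of the 38 mm wide, 4 mm deep rubber rim that hangs 3 mm clear inside the funnel's mouth. z up along the knob. 60 g.
- funnel_center (a point): funnel of the filter tower: straight steel tube open at both ends, 50 mm outside, 44 mm inside, 78 mm tall, with a 56 mm wide, 8 mm tall flange at its lower end. This point is on its axis half-way up, 39 mm above its lower end; z up along the axis. It stands loosely over the 3.5 mm high, 38 mm wide raised centre of the filter head. 160 g.
- head_center (a point): filter head of the tower: steel disc 60 mm across and 16 mm thick, narrowing below to a flat shoulder 40 mm across, under which hang a black rubber cone (24 mm across at the top) and a thin steel stem (11 mm). This point is in the middle of the 60 mm disc, on the axis: 8 mm below the disc's upper face, 26 mm above the flat shoulder it rests on, 66 mm above the stem's tip. z up. The cone hangs loosely in the flask's mouth (31 mm wide). 200 g.
- flask_center (a point): glass filter flask with pale filtrate in it, the lowest part of the tower: conical, foot 76 mm across, 125 mm tall, straight neck 36 mm across from 85 to 118 mm above its foot with a 41 mm lip on top; a short side nozzle sticks out of the cone, its end 45 mm from the axis, 68 mm above the foot. This point is on its axis half-way up, 62.5 mm above the foot; z up, x towards the nozzle. The neck's middle is 39 mm above this point. 400 g.
- rinse_bowl: polished steel bowl, round, 114 mm across the rim, 52 mm tall, with a flat floor about 54 mm across, 2 mm thick; fixed. Origin at the middle of its underside. Place for the lid.
- drip_stand: white drip stand: round base 90 mm across with an upright round peg 16 mm thick in its middle, peg top 75 mm above the worktop; fixed. Six low ribs round the peg carry what stands there, 12 mm above the worktop. Origin at the middle of its underside. Place for the funnel.
- ring_stand: small aluminium ring stand on three legs: flat ring 68 mm outside with a 32 mm hole, upper face 62 mm above the worktop; fixed. Origin on the worktop under the middle of the hole. Place for the filter head, whose stem and cone go down through the hole until the shoulder rests on the ring.
- stirrer_plate (a point): magnetic stirrer, a white box 130 x 105 mm with a round steel plate 100 mm across on top and a black knob at its front; fixed. This point is the middle of the plate's upper face, 59 mm above the worktop; z up, x towards the back of the stirrer. Place for the flask.
- dropper: brown dropper bottle with black rubber bulb, 36 mm across, 100 mm tall, standing loose among the task's things; origin at the middle of its underside. Not to be moved.
- sample: white square sample bottle with grey cap, 46 x 46 mm, 100 mm tall, standing loose on the worktop; origin at the middle of its underside. Not to be moved.
Not all that is in view belongs to the job. Leave any yellow look-alike of the part that bears funnel_center alone.

How it is judged:
By the outcome, as a careful person would: the job done as asked, in the order asked, and still so for the second after the job is handed in, with the robot touching nothing.
It also fails if it takes over 136 s, if anything falls off the work surface, if the arm or the gripper's body presses on something with over 40 N, if the wrist force passes 120 N, or if a joint passes its speed limit or range.

### The arm

A 6-joint arm with a two-finger parallel gripper is mounted at the origin on a cart in front of the work surface, level with it; the furniture and walls round the work are solid. World frame = base frame: x ahead of the robot, y to its left, z up, the work surface at z = 0. Lengths are in m, angles in rad, forces in N, time in s.
With the tool pointing down it reaches from about 0.35 to 0.775 m from the base axis. Payload 7.3 kg.
Tool frame: the origin (TCP) lies at the very end of the fingers, on their centre line; the grasp point (between the pads) lies 19 mm behind it; z points along the fingers, y is the line along which they close (so a half turn about z gives the same grasp; the last joint's range is limited). The gripper opens to 92 mm and grips with 3 to 60 N. Pads are 19 mm wide; open, the fingers measure 130 mm over their backs; the gripper's body (75 mm by 190 mm) begins 47 mm behind the grasp point.
Start: joints at [1.106, 0.342, 1.524, -0, 1.275, -0.146], TCP at [0.165, 0.499, 0.227] pointing down, gripper open.
Joint ranges: [-2.53, 2.53], [-0.77, 2.02], [0.04, 2.7], [-1, 4.14], [0.28, 2.66], [-3.11, 3.11]. Speed limits (rad/s): [2.57, 2.57, 3.14, 3.14, 3.14, 3.14].

### API

Orientations are given as [roll, pitch, yaw] about the fixed x, y, z axes, in that order (R = Rz(yaw) Ry(pitch) Rx(roll)).
In Python, from cell import robot gives the robot as it stands. The module is installed in compiled form; this text tells all that it offers.
- The arm moves only by the tool arm_command, never from a script. Its argument "moves" is a list of rows, each a list of 3 entries, a list of its own where there are three numbers: the shift along the tool's x, y, z in m, then the turn, a rotation vector about the tool's x, y, z in rad, then the finger opening in m, from 0 to 0.0918. In form: [[[dx, dy, dz], [ax, ay, az], claw], ...]. A call has exactly 5 rows; each row is the pose to reach, as a shift and turn from the pose commanded when the call began, along the tool's axes at that moment; what a row does not reach only later rows make up. A row lasts 1/10 s, in which the tool goes at most 50 mm and 8.59 degrees, less where a joint would pass 70% of its speed; a pose out of reach is approached as far as the arm can. A call with a gripper value outside its range is refused whole. The fingers move at their own pace and stop on an object; "squeeze" is the grip in N (left out, the last holds). Time passes only in rows, so rows that repeat a pose let the fingers close, or fill a call up. It gives the time, the measured TCP pose, the force, the opening and the grip force at its end, in the units of the state.
- robot.observe(): the state, without advancing time (a new reading comes with each control period).
- robot.read_camera(name): name is "scene" or "top" or "wrist"; returns the picture (400x640x3 uint8, red, green, blue); there is no depth.
- robot.camera_model(name): a dict with "fx", "fy", "cx", "cy" (pixels), "R" (3x3) and "t" (3): a world point X has camera coordinates R X + t. Camera axes: x right, y down, z forward; pixel columns grow to the right and rows downward; lengths in m; the calibration is good to about 2 mm. The wrist camera is an equidistant fisheye: a pixel r from the principal point sees the ray r / f radians off the axis. A picture is of the moment at which its call begins: read the wrist's pose just before it. camera_model takes no time and is no camera call; for the wrist camera it gives the pose at the moment of the call.
- robot.hand_in(): hands the job in; it is judged then, once.
The state is a dict: "time": time; "qpos": joint angles; "qvel": joint speeds; "joint_efforts": joint torques, N m; "tool_pos": TCP position; "tool_rot": TCP orientation; "contact_force": force on the tool from outside, world axes, zero at the start; "torque": the same for the moment, N m; "opening": finger opening in m; "grip_force": force on a finger pad.
Only numpy, scipy, OpenCV 4.12 (cv2) and the standard library are available. Lean on these libraries where they do the work, as an engineer would, in place of code of your own. Each camera call takes 0.05 s, during which the arm holds its last target. There are 200 camera calls.

## Working session

There is one attempt and no reset: what is moved stays moved. The work goes in short steps, Python scripts to look and compute and a tool call to move; the robot and the scene stay as the last step left them, time stands still between calls to the robot, and variables do not carry over. Pictures are saved under pics/ and viewed, at most 14 in all, crops included, and the job is handed in when it is done.

Besides the shell and the picture viewer there is one more tool, called as name(argument=value, ...), one argument or row to a line, values as JSON. arm_command: Moves the arm, as the interface text tells. Its arguments: {"type":"object","properties":{"moves":{"type":"array"},"squeeze":{"type":"number"}},"required":["moves"]}

```bash
mkdir -p pics; cat > h.py <<'E'
import numpy as np, cv2
from scipy.spatial.transform import Rotation as Ro
from cell import robot
def save(n,f): 
    im=robot.read_camera(n); cv2.imwrite('pics/'+f,im[:,:,::-1]); return im
E
python3 - <<'E'
from h import *
s=robot.observe(); print({k:np.round(v,3).tolist() for k,v in s.items()})
import pickle
for n in ("scene","top","wrist"):
    m=robot.camera_model(n); print(n,m['fx'],m['cx'],m['cy'],np.round(-np.array(m['R']).T@m['t'],3)); print(np.round(m['R'],3))
    save(n,n+'0.png')
E
```

```text
{'time': 0.0, 'qpos': [1.106, 0.343, 1.525, -0.0, 1.275, -0.146], 'qvel': [0.001, -0.0, 0.001, -0.001, 0.001, -0.001], 'joint_efforts': [-0.001, -43.124, -24.422, 0.072, 0.056, -0.0], 'tool_pos': [0.164, 0.498, 0.226], 'tool_rot': [-3.14, -0.0, 2.823], 'contact_force': [0.681, -0.978, -0.728], 'torque': [-0.007, 0.019, 0.063], 'grip_force': 0.0, 'opening': 0.092}
scene 398.5416213480944 313.59657161553093 207.21782174061224 [-0.145 -0.385  0.742]
[[ 0.506 -0.862 -0.004]
 [-0.513 -0.298 -0.805]
 [ 0.693  0.41  -0.593]]
top 362.553072353356 320.48272650157145 204.1164335990291 [0.36  0.035 1.046]
[[-0.021 -0.999  0.026]
 [-0.984  0.016 -0.175]
 [ 0.174 -0.03  -0.984]]
wrist 309.70691628693146 322.24962895390786 204.1660352736869 [0.103 0.519 0.383]
[[ 0.314  0.95  -0.002]
 [ 0.921 -0.304  0.244]
 [ 0.231 -0.079 -0.97 ]]
```

View pics/scene0.png

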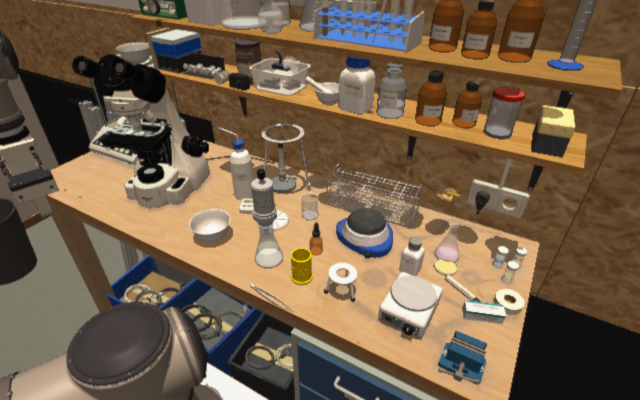

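View pics/top0.png

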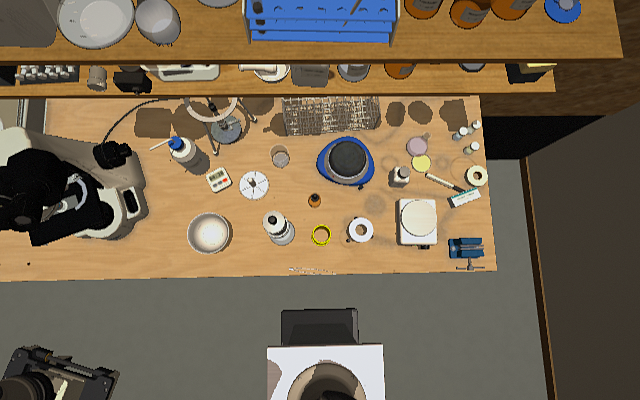

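The top view shows the bowl at about (209,233), the tower at (277,227), the drip stand at (254,185), the ring stand at (360,230), the stirrer at (418,218), the dropper at (315,200), the sample bottle at (400,177) and the yellow decoy at (320,235). I'll enlarge both views.

```bash
python3 - <<'E'
import cv2
a=cv2.imread('pics/top0.png')[160:280,180:460]; cv2.imwrite('pics/topc.png',cv2.resize(a,None,fx=2.857,fy=2.857,interpolation=2)[:, :800])
a=cv2.imread('pics/scene0.png')[160:340,180:450]; cv2.imwrite('pics/scenec.png',cv2.resize(a,None,fx=2.96,fy=2.96,interpolation=2)[:, :800])
E
```

```text
(no output)
```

View pics/topc.png

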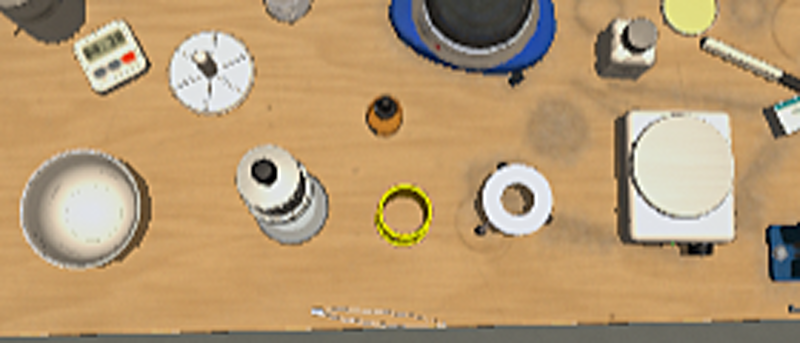

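View pics/scenec.png

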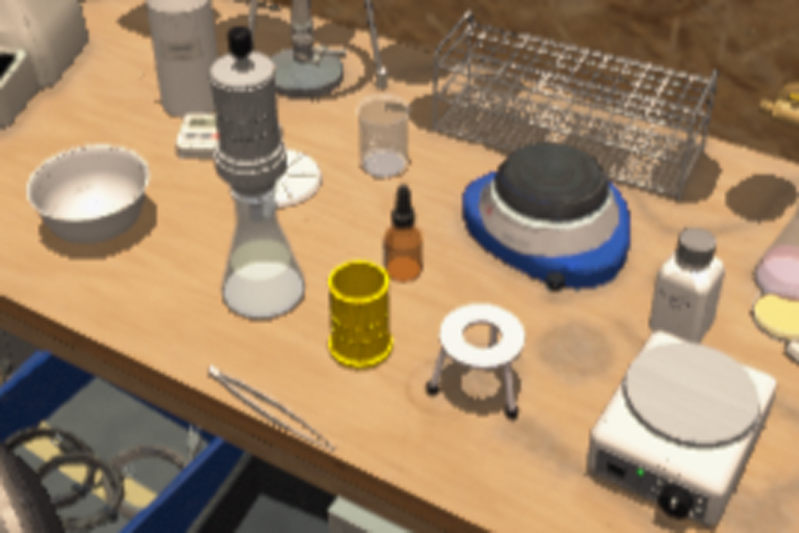

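```bash
cat >> h.py <<'E'
def ray(n,u,v,z,m=None):
    m=m or robot.camera_model(n); R=np.array(m['R']); c=-R.T@m['t']
    a=np.array([(u-m['cx'])/m['fx'],(v-m['cy'])/m['fy']])
    if n=='wrist':
        r=np.hypot(*a); d=np.r_[a/r*np.sin(r),np.cos(r)] if r>0 else np.array([0,0,1.])
    else: d=np.r_[a,1]
    d=R.T@d; return np.round(c+d*(z-c[2])/d[2],4)[:2]
E
python3 - <<'E'
from h import *
for k,u,v,z in [('knob',264,171,.27),('bowl',82,208,.052),('drip',212,72,.01),('peg',205,57,.075),('ring',516,199,.062),('plate',683,165,.059),('dropbulb',385,102,.1),('sampcap',640,35,.1),('yel',404,195,.078),('flaskfoot',294,211,0),('blueheat',480,10,.09),('beaker',288,10,.02)]:
    print(k,ray('top',u/2.857+180,v/2.857+160,z))
for k,u,v,z in [('knob',240,42,.264),('bowl',89,180,.052),('ring',482,335,.062),('plate',695,392,.059),('flask',263,290,0),('drop',403,270,0),('yel',358,280,.078),('bulb',403,190,.1),('cap',697,240,.1)]:
    print('s',k,ray('scene',u/2.96+180,v/2.96+160,z))
E
```

```text
knob [0.4648 0.1152]
bowl [0.4617 0.3109]
drip [0.6027 0.1953]
peg [0.6023 0.1921]
ring [ 0.4616 -0.1034]
plate [ 0.4919 -0.2675]
dropbulb [0.5505 0.0207]
sampcap [ 0.6115 -0.2224]
yel [0.4657 0.0042]
flaskfoot [0.46   0.1131]
blueheat [ 0.641  -0.0722]
beaker [0.6643 0.117 ]
s knob [0.4632 0.113 ]
s bowl [0.4611 0.3093]
s ring [ 0.4591 -0.107 ]
s plate [ 0.4898 -0.2717]
s flask [0.4645 0.1151]
s drop [0.5511 0.0189]
s yel [0.4491 0.0022]
s bulb [0.5453 0.0155]
s cap [ 0.6099 -0.2262]
```

The views agree to about 4 mm: tower (0.464, 0.114), bowl (0.461, 0.310), drip stand (0.603, 0.194), ring (0.460, -0.105), plate (0.491, -0.269). Next I move over the tower and turn the tool to yaw π, so its axes line up with the world axes.

arm_command(
  moves=[
    [[-0.03,-0.02,-0.03],[0,0,-0.08],0.06],
    [[-0.07,-0.045,-0.06],[0,0,-0.16],0.06],
    [[-0.11,-0.07,-0.085],[0,0,-0.24],0.06],
    [[-0.145,-0.095,-0.104],[0,0,-0.3186],0.06],
    [[-0.18,-0.12,-0.104],[0,0,-0.3186],0.06],
  ],
)

```text
time: 0.65
tool_pos: [0.2992, 0.3274, 0.3331]
tool_rot: [3.139, 0.004, -3.139]
contact_force: [0.9, -0.5, -1.2]
opening: 0.061
grip_force: 0.0
```

arm_command(
  moves=[
    [[-0.03,-0.038,0],[0,0,0],0.06],
    [[-0.065,-0.08,0],[0,0,0],0.06],
    [[-0.1,-0.125,0],[0,0,0],0.06],
    [[-0.135,-0.17,0],[0,0,0],0.06],
    [[-0.165,-0.213,0],[0,0,0],0.06],
  ],
)

```text
time: 1.15
tool_pos: [0.4514, 0.1304, 0.3306]
tool_rot: [3.141, -0.0, 3.141]
contact_force: [1.1, 1.0, -0.3]
opening: 0.0602
grip_force: 0.0
```

```bash
python3 - <<'E'
from h import *
import pickle
s=robot.observe(); print(s['time'],np.round(s['tool_pos'],4),np.round(s['tool_rot'],3),np.round(s['qvel'],2))
m=robot.camera_model('wrist'); pickle.dump(m,open('m1.pkl','wb')); im=save('wrist','w1.png')
cv2.imwrite('pics/w1v.png',cv2.resize(im[:,:,::-1],None,fx=1.25,fy=1.25,interpolation=2))
E
```

```text
1.15 [0.4514 0.1304 0.3306] [ 3.141 -0.     3.141] [-0.98  0.29 -0.35  0.    0.06 -0.98]
```

View pics/w1v.png

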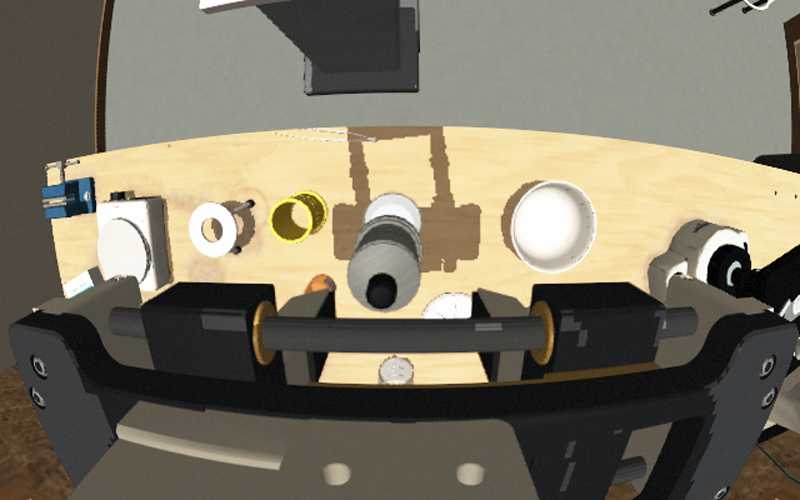

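The wrist view shows the knob at (382,289) between the fingers, the bowl rim around (553,227) and the ring around (215,229), in display pixels.

```bash
python3 - <<'E'
from h import *
import pickle
s=robot.observe(); print(s['time'],np.round(s['tool_pos'],4),np.round(s['qvel'],2))
m=pickle.load(open('m1.pkl','rb'))
for k,u,v,z in [('knob',382,290,.27),('lid disc',384,277,.242),('bowl',553,227,.052),('ring',215,229,.062),('plate',125,246,.059),('yel',293,216,.078)]:
    print(k,ray('wrist',u/1.25,v/1.25,z,m))
E
```

```text
1.2 [0.4552 0.1246 0.33  ] [ 0.11 -0.02  0.06  0.03  0.01  0.18]
knob [0.463  0.1183]
lid disc [0.4636 0.1181]
bowl [0.4617 0.3109]
ring [ 0.4612 -0.097 ]
plate [ 0.4816 -0.2526]
yel [0.4456 0.0102]
```

arm_command(
  moves=[
    [[-0.004,-0.004,0.01],[0,0,0],0.05],
    [[-0.009,-0.0095,0.03],[0,0,0],0.05],
    [[-0.009,-0.0095,0.03],[0,0,0],0.05],
    [[-0.009,-0.0095,0.03],[0,0,0],0.05],
    [[-0.009,-0.0095,0.03],[0,0,0],0.05],
  ],
)

```text
time: 1.7
tool_pos: [0.4592, 0.1238, 0.3015]
tool_rot: [3.141, 0.001, -3.14]
contact_force: [-0.4, 0.1, -0.3]
opening: 0.0498
grip_force: 0.0
```

```bash
python3 - <<'E'
from h import *
import pickle
s=robot.observe(); print(s['time'],np.round(s['tool_pos'],4),np.round(s['qvel'],2))
m=robot.camera_model('wrist'); pickle.dump(m,open('m2.pkl','wb')); im=save('wrist','w2.png')
cv2.imwrite('pics/w2v.png',cv2.resize(im[100:300,60:520,::-1],None,fx=1.73,fy=1.73,interpolation=2))
E
```

```text
1.7 [0.4592 0.1238 0.3015] [-0.   -0.01 -0.   -0.   -0.   -0.  ]
```

View pics/w2v.png

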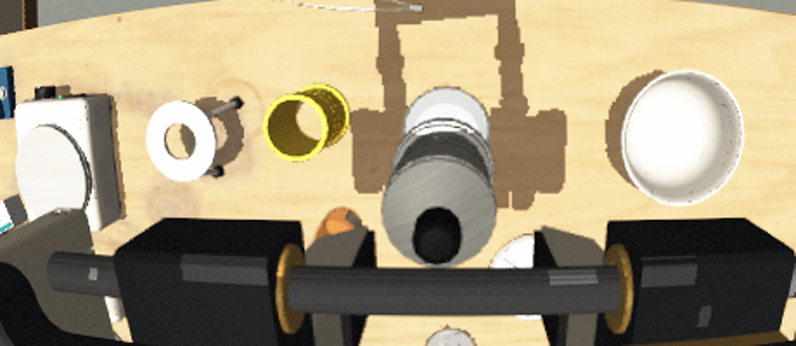

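```bash
python3 - <<'E'
from h import *
import pickle
m=pickle.load(open('m2.pkl','rb')); print(-np.array(m['R']).T@m['t'])
for k,u,v,z in [('knobtop',437,238,.275),('lid disc',439,211,.242),('flaskfoot',447,126,0.0),('bowl',683,137,.052),('ring',182,139,.062),('hole',181,139,.062),('plate',54,165,.059),('yel',301,128,.078)]:
    print(k,ray('wrist',u/1.73+60,v/1.73+100,z,m))
E
```

```text
[0.39460964 0.12405296 0.45823292]
knobtop [0.4627 0.118 ]
lid disc [0.4628 0.1178]
flaskfoot [0.4623 0.1182]
bowl [0.4607 0.3115]
ring [ 0.4603 -0.0989]
hole [ 0.4602 -0.0998]
plate [ 0.4813 -0.2535]
yel [0.4513 0.0116]
```

The static wrist view puts the knob at (0.463, 0.117) and the flask foot directly below it. I descend over the knob.

arm_command(
  moves=[
    [[-0.004,-0.0065,0.01],[0,0,0],0.05],
    [[-0.004,-0.0065,0.025],[0,0,0],0.05],
    [[-0.004,-0.0065,0.04],[0,0,0],0.05],
    [[-0.004,-0.0065,0.053],[0,0,0],0.05],
    [[-0.004,-0.0065,0.053],[0,0,0],0.05],
  ],
  squeeze=6,
)

```text
time: 2.25
tool_pos: [0.4626, 0.116, 0.2459]
tool_rot: [-3.141, -0.003, 3.142]
contact_force: [-0.4, 0.2, -0.6]
opening: 0.05
grip_force: 0.0
```

arm_command(
  moves=[
    [[0,0,0],[0,0,0],0.03],
    [[0,0,0],[0,0,0],0.02],
    [[0,0,0],[0,0,0],0.012],
    [[0,0,0],[0,0,0],0.012],
    [[0,0,0],[0,0,0],0.012],
  ],
  squeeze=6,
)

```text
time: 2.75
tool_pos: [0.4637, 0.1164, 0.2481]
tool_rot: [3.141, 0.001, 3.141]
contact_force: [-0.5, 0.8, 1.1]
opening: 0.0187
grip_force: 6.0
```

Lid gripped (18.7 mm). I lift it and carry it to the bowl.

arm_command(
  moves=[
    [[0,0,0],[0,0,0],0.01],
    [[0,0,-0.01],[0,0,0],0.01],
    [[0,0,-0.025],[0,0,0],0.01],
    [[0,0,-0.04],[0,0,0],0.01],
    [[0,0.01,-0.05],[0,0,0],0.01],
  ],
  squeeze=15,
)

```text
time: 3.25
tool_pos: [0.4639, 0.1259, 0.2993]
tool_rot: [-3.141, 0.002, 3.14]
contact_force: [0.1, 0.5, -1.2]
opening: 0.0184
grip_force: 15.0
```

arm_command(
  moves=[
    [[0,0.025,0],[0,0,0],0.01],
    [[0.001,0.065,0],[0,0,0],0.01],
    [[0.002,0.105,0.0],[0,0,0],0.01],
    [[0.002,0.145,0.03],[0,0,0],0.01],
    [[0.002,0.175,0.06],[0,0,0],0.01],
  ],
)

```text
time: 3.75
tool_pos: [0.4614, 0.3044, 0.2379]
tool_rot: [3.14, 0.002, -3.141]
contact_force: [0.1, 0.1, -1.3]
opening: 0.0184
grip_force: 15.0
```

arm_command(
  moves=[
    [[0,0.008,0.03],[0,0,0],0.01],
    [[0,0.01,0.06],[0,0,0],0.01],
    [[0,0.01,0.09],[0,0,0],0.01],
    [[0,0.01,0.11],[0,0,0],0.01],
    [[0,0.01,0.11],[0,0,0],0.01],
  ],
)

```text
time: 4.25
tool_pos: [0.4596, 0.3111, 0.125]
tool_rot: [-3.139, -0.006, -3.141]
contact_force: [0.0, 0.4, -1.3]
opening: 0.0182
grip_force: 15.0
```

```bash
python3 - <<'E'
from h import *
import pickle
s=robot.observe(); print(s['time'],np.round(s['tool_pos'],4),s['opening'],np.round(s['qvel'],2))
m=robot.camera_model('wrist'); im=save('wrist','w3.png')
cv2.imwrite('pics/w3v.png',cv2.resize(im[100:300,160:480,::-1],None,fx=2,fy=2,interpolation=2))
pickle.dump(m,open('m3.pkl','wb'))
E
```

```text
4.25 [0.4596 0.3111 0.125 ] 0.018166335792216257 [-0.   -0.05 -0.06 -0.    0.05 -0.01]
```

View pics/w3v.png

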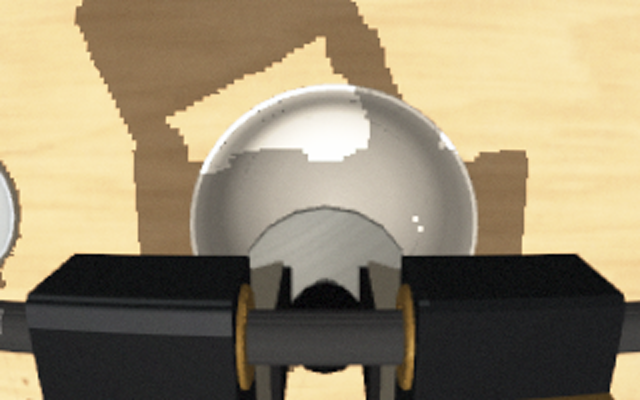

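The lid hangs over the bowl. The rim spans columns 191–477 with its top at row 86, and the lid is centred at about column 325.

```bash
python3 - <<'E'
from h import *
import pickle
m=pickle.load(open('m3.pkl','rb')); print(-np.array(m['R']).T@m['t'])
P=lambda k,u,v,z: print(k,ray('wrist',u/2+160,v/2+100,z,m))
P('rimL',191,230,.052);P('rimR',477,230,.052);P('rimT',334,86,.052);P('lidL',246,255,.115);P('lidR',404,255,.115);P('lidT',325,206,.115)
E
```

```text
[0.39602605 0.31191393 0.28216994]
rimL [0.4614 0.2587]
rimR [0.4613 0.3712]
rimT [0.406  0.3146]
lidL [0.4509 0.2889]
lidR [0.4508 0.334 ]
lidT [0.4365 0.3115]
```

arm_command(
  moves=[
    [[-0.001,0.001,0.025],[0,0,0],0.01],
    [[-0.002,0.0025,0.05],[0,0,0],0.01],
    [[-0.002,0.0025,0.075],[0,0,0],0.01],
    [[-0.002,0.0025,0.092],[0,0,0],0.01],
    [[-0.002,0.0025,0.1],[0,0,0],0.01],
  ],
)

```text
time: 4.8
tool_pos: [0.4638, 0.3142, 0.0278]
tool_rot: [3.141, 0.0, 3.141]
contact_force: [0.2, -0.8, -0.4]
opening: 0.0183
grip_force: 15.0
```

arm_command(
  moves=[
    [[0,0,0.001],[0,0,0],0.01],
    [[0,0,0.002],[0,0,0],0.01],
    [[0,0,0.003],[0,0,0],0.01],
    [[0,0,0.004],[0,0,0],0.01],
    [[0,0,0.004],[0,0,0],0.01],
  ],
)

```text
time: 5.3
tool_pos: [0.4638, 0.3139, 0.0242]
tool_rot: [3.141, 0.001, 3.141]
contact_force: [0.1, -0.1, -0.1]
opening: 0.0179
grip_force: 15.0
```

arm_command(
  moves=[
    [[0,0,0.001],[0,0,0],0.01],
    [[0,0,0.003],[0,0,0],0.01],
    [[0,0,0.005],[0,0,0],0.01],
    [[0,0,0.006],[0,0,0],0.01],
    [[0,0,0.006],[0,0,0],0.01],
  ],
)

```text
time: 5.8
tool_pos: [0.4634, 0.3137, 0.0174]
tool_rot: [-3.141, -0.0, 3.141]
contact_force: [-0.5, 0.4, 0.4]
opening: 0.0185
grip_force: 15.0
```

arm_command(
  moves=[
    [[0,0,0.001],[0,0,0],0.01],
    [[0,0,0.0015],[0,0,0],0.01],
    [[0,0,0.002],[0,0,0],0.01],
    [[0,0,0.002],[0,0,0],0.01],
    [[0,0,0.002],[0,0,0],0.01],
  ],
)

```text
time: 6.3
tool_pos: [0.4637, 0.3139, 0.0169]
tool_rot: [3.141, 0.001, 3.142]
contact_force: [-2.4, -0.5, 8.9]
opening: 0.0185
grip_force: 15.0
```

arm_command(
  moves=[
    [[0,0,0],[0,0,0],0.021],
    [[0,0,0],[0,0,0],0.025],
    [[0,0,0],[0,0,0],0.03],
    [[0,0,0],[0,0,0],0.03],
    [[0,0,-0.002],[0,0,0],0.03],
  ],
)

```text
time: 6.8
tool_pos: [0.4634, 0.3137, 0.0174]
tool_rot: [-3.141, -0.001, 3.141]
contact_force: [0.4, -0.6, -0.4]
opening: 0.0299
grip_force: 0.0
```

arm_command(
  moves=[
    [[0,0,-0.012],[0,0,0],0.03],
    [[0,0,-0.03],[0,0,0],0.03],
    [[0,0,-0.06],[0,0,0],0.04],
    [[0,0,-0.1],[0,0,0],0.06],
    [[0,0,-0.14],[0,0,0],0.07],
  ],
)

```text
time: 7.3
tool_pos: [0.4633, 0.3136, 0.1599]
tool_rot: [3.142, 0.0, 3.141]
contact_force: [-0.1, 0.5, 0.9]
opening: 0.0493
grip_force: 0.0
```

arm_command(
  moves=[
    [[0,0,-0.04],[0,0,0],0.07],
    [[0,-0.02,-0.08],[0,0,0],0.07],
    [[0,-0.06,-0.11],[0,0,0],0.07],
    [[0,-0.1,-0.11],[0,0,0],0.07],
    [[0,-0.14,-0.11],[0,0,0],0.07],
  ],
)

```text
time: 7.8
tool_pos: [0.4635, 0.1726, 0.2699]
tool_rot: [3.141, 0.004, -3.141]
contact_force: [0.5, 0.3, -0.9]
opening: 0.0701
grip_force: 0.0
```

arm_command(
  moves=[
    [[0,-0.02,0],[0,0,0],0.07],
    [[0,-0.04,0],[0,0,0],0.07],
    [[0,-0.045,0],[0,0,0],0.07],
    [[0,-0.045,0],[0,0,0],0.07],
    [[0,-0.045,0],[0,0,0],0.07],
  ],
)

```text
time: 8.3
tool_pos: [0.4635, 0.1295, 0.268]
tool_rot: [3.141, 0.0, -3.141]
contact_force: [0.5, -0.3, -0.1]
opening: 0.0699
grip_force: 0.0
```

```bash
python3 - <<'E'
from h import *
import pickle
s=robot.observe(); print(s['time'],np.round(s['tool_pos'],4),s['opening'],np.round(s['qvel'],2))
m=robot.camera_model('wrist'); im=save('wrist','w4.png')
cv2.imwrite('pics/w4v.png',cv2.resize(im[100:300,60:520,::-1],None,fx=1.73,fy=1.73,interpolation=2))
pickle.dump(m,open('m4.pkl','wb'))
E
```

```text
8.3 [0.4635 0.1295 0.268 ] 0.069946053926063 [ 0.01  0.01 -0.    0.    0.   -0.  ]
```

View pics/w4v.png

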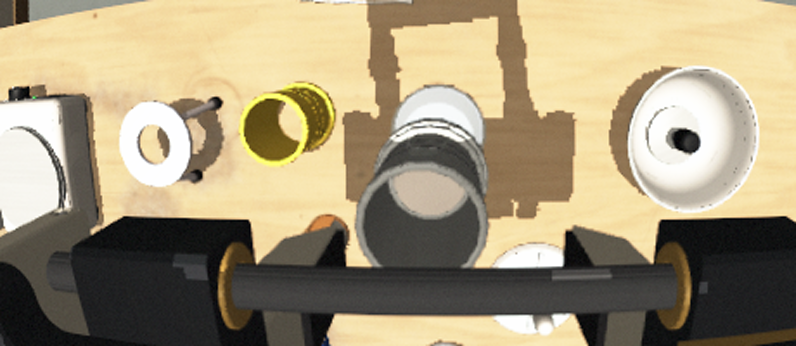

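The lid lies in the bowl knob up at about (672,134). The funnel's open mouth is centred at about column 422, spanning 357–488.

```bash
python3 - <<'E'
from h import *
import pickle
m=pickle.load(open('m4.pkl','rb')); print(-np.array(m['R']).T@m['t'])
P=lambda k,u,v,z: print(k,ray('wrist',u/1.73+60,v/1.73+100,z,m))
P('L',357,220,.237);P('R',488,220,.237);P('T',424,163,.237);P('ring',155,143,.062)
P('ringL',120,142,.062);P('ringR',191,142,.062);P('lid',672,134,.01);P('bowl',693,139,.052);P('peg',544,324,.075)
E
```

```text
[0.39894612 0.12978378 0.42482973]
L [0.4617 0.0936]
R [0.4615 0.1424]
T [0.44   0.1191]
ring [ 0.461  -0.0996]
ringL [ 0.4593 -0.1341]
ringR [ 0.4611 -0.0666]
lid [0.4641 0.3106]
bowl [0.4609 0.3105]
peg [0.5984 0.1974]
```

arm_command(
  moves=[
    [[0,-0.006,0.0],[0,0,0],0.08],
    [[0,-0.012,0.01],[0,0,0],0.08],
    [[0,-0.012,0.03],[0,0,0],0.08],
    [[0,-0.012,0.055],[0,0,0],0.08],
    [[0,-0.012,0.075],[0,0,0],0.08],
  ],
  squeeze=5,
)

```text
time: 8.85
tool_pos: [0.4628, 0.1166, 0.1908]
tool_rot: [-3.141, -0.001, 3.142]
contact_force: [-0.0, 0.5, -0.8]
opening: 0.0802
grip_force: 0.0
```

arm_command(
  moves=[
    [[0,0,0],[0,0,0],0.06],
    [[0,0,0],[0,0,0],0.052],
    [[0,0,0],[0,0,0],0.04],
    [[0,0,0],[0,0,0],0.04],
    [[0,0,0],[0,0,0],0.04],
  ],
)

```text
time: 9.35
tool_pos: [0.4641, 0.117, 0.1936]
tool_rot: [3.141, 0.002, 3.141]
contact_force: [0.7, 1.6, 3.0]
opening: 0.0503
grip_force: 5.0
```

arm_command(
  moves=[
    [[0,0,0],[0,0,0],0.04],
    [[0,0,-0.006],[0,0,0],0.04],
    [[0,0,-0.016],[0,0,0],0.04],
    [[0,0,-0.032],[0,0,0],0.04],
    [[0,0,-0.05],[0,0,0],0.04],
  ],
  squeeze=18,
)

```text
time: 9.85
tool_pos: [0.4631, 0.1167, 0.2434]
tool_rot: [-3.141, -0.001, 3.141]
contact_force: [0.5, -0.2, -1.0]
opening: 0.0502
grip_force: 18.0
```

arm_command(
  moves=[
    [[-0.01,0.005,-0.01],[0,0,0],0.04],
    [[-0.035,0.02,-0.01],[0,0,0],0.04],
    [[-0.065,0.037,0],[0,0,0],0.04],
    [[-0.1,0.057,0.01],[0,0,0],0.04],
    [[-0.12,0.07,0.03],[0,0,0],0.04],
  ],
)

```text
time: 10.35
tool_pos: [0.5862, 0.188, 0.2139]
tool_rot: [3.141, 0.004, -3.142]
contact_force: [0.5, 0.4, -1.3]
opening: 0.0504
grip_force: 18.0
```

arm_command(
  moves=[
    [[-0.01,0.005,0.02],[0,0,0],0.04],
    [[-0.015,0.008,0.04],[0,0,0],0.04],
    [[-0.015,0.008,0.055],[0,0,0],0.04],
    [[-0.015,0.008,0.06],[0,0,0],0.04],
    [[-0.015,0.008,0.06],[0,0,0],0.04],
  ],
)

```text
time: 10.85
tool_pos: [0.5981, 0.1946, 0.1524]
tool_rot: [-3.141, -0.002, 3.141]
contact_force: [-0.0, -0.9, -1.4]
opening: 0.0499
grip_force: 18.0
```

```bash
python3 - <<'E'
from h import *
import pickle
s=robot.observe(); print(s['time'],np.round(s['tool_pos'],4),s['opening'],np.round(s['qvel'],2))
m=robot.camera_model('wrist'); im=save('wrist','w5.png'); t=save('top','t5.png'); sc=save('scene','s5.png')
pickle.dump(m,open('m5.pkl','wb'))
a=cv2.resize(im[100:300,160:480,::-1],(640,400),interpolation=2)
b=cv2.resize(sc[130:260,200:360,::-1],(400,325),interpolation=2)
cv2.imwrite('pics/w5v.png',a);cv2.imwrite('pics/s5v.png',cv2.resize(sc[130:260,200:360,::-1],(640,520),interpolation=2))
E
```

```text
10.85 [0.5981 0.1946 0.1524] 0.04991030567095923 [-0.   -0.02 -0.02  0.    0.01  0.  ]
```

View pics/w5v.png

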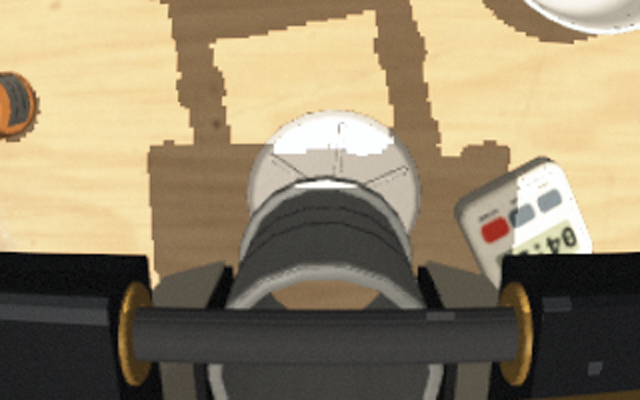

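The drip-stand base spans columns 249–421 with its top edge at row 110, partly hidden by the funnel.

```bash
python3 - <<'E'
from h import *
import pickle
m=pickle.load(open('m5.pkl','rb')); print(-np.array(m['R']).T@m['t'])
P=lambda k,u,v,z: print(k,ray('wrist',u/2+160,v/2+100,z,m))
for z in (0.005,.01): P('L',249,190,z);P('R',421,190,z);P('T',335,110,z)
P('fL',240,240,.118);P('fR',412,240,.118);P('fT',326,177,.126)
E
```

```text
[0.5339343  0.19509164 0.30929216]
L [0.6005 0.1566]
R [0.6005 0.2437]
T [0.5603 0.1999]
L [0.5994 0.1572]
R [0.5994 0.2429]
T [0.5599 0.1998]
fL [0.5924 0.1674]
fR [0.5924 0.2233]
fT [0.5701 0.1953]
```

arm_command(
  moves=[
    [[-0.006,0.0035,0.0],[0,0,0],0.04],
    [[-0.006,0.0035,0.02],[0,0,0],0.04],
    [[-0.006,0.0035,0.045],[0,0,0],0.04],
    [[-0.006,0.0035,0.07],[0,0,0],0.04],
    [[-0.006,0.0035,0.085],[0,0,0],0.04],
  ],
)

```text
time: 11.5
tool_pos: [0.6044, 0.1984, 0.0664]
tool_rot: [-3.142, -0.001, 3.141]
contact_force: [0.2, -0.3, -1.2]
opening: 0.0502
grip_force: 18.0
```

arm_command(
  moves=[
    [[0,0,0.004],[0,0,0],0.04],
    [[0,0,0.008],[0,0,0],0.04],
    [[0,0,0.012],[0,0,0],0.04],
    [[0,0,0.015],[0,0,0],0.04],
    [[0,0,0.015],[0,0,0],0.04],
  ],
)

```text
time: 12.0
tool_pos: [0.6046, 0.1983, 0.0529]
tool_rot: [3.141, 0.0, 3.141]
contact_force: [1.0, -0.2, -1.4]
opening: 0.0503
grip_force: 18.0
```

arm_command(
  moves=[
    [[0,0,0.002],[0,0,0],0.04],
    [[0,0,0.004],[0,0,0],0.04],
    [[0,0,0.005],[0,0,0],0.04],
    [[0,0,0.006],[0,0,0],0.04],
    [[0,0,0.0065],[0,0,0],0.04],
  ],
)

```text
time: 12.5
tool_pos: [0.6046, 0.1983, 0.0467]
tool_rot: [3.141, 0.0, 3.141]
contact_force: [-2.3, 0.4, 4.3]
opening: 0.0497
grip_force: 18.0
```

Contact made; release, rise and return over the filter head.

arm_command(
  moves=[
    [[0,0,0],[0,0,0],0.052],
    [[0,0,0],[0,0,0],0.057],
    [[0,0,0],[0,0,0],0.065],
    [[0,0,0],[0,0,0],0.075],
    [[0,0,-0.005],[0,0,0],0.075],
  ],
)

```text
time: 13.0
tool_pos: [0.6041, 0.1982, 0.0507]
tool_rot: [-3.141, -0.001, 3.141]
contact_force: [0.7, 0.6, -0.6]
opening: 0.0736
grip_force: 0.0
```

arm_command(
  moves=[
    [[0,0,-0.03],[0,0,0],0.075],
    [[0,0,-0.07],[0,0,0],0.075],
    [[0,0,-0.11],[0,0,0],0.075],
    [[0,0,-0.15],[0,0,0],0.075],
    [[0,0,-0.18],[0,0,0],0.075],
  ],
)

```text
time: 13.5
tool_pos: [0.6049, 0.1984, 0.2348]
tool_rot: [3.141, 0.003, 3.141]
contact_force: [0.6, 0.1, 0.3]
opening: 0.075
grip_force: 0.0
```

arm_command(
  moves=[
    [[0.03,-0.017,0],[0,0,0],0.085],
    [[0.06,-0.035,0],[0,0,0],0.085],
    [[0.095,-0.055,0],[0,0,0],0.085],
    [[0.125,-0.073,0],[0,0,0],0.085],
    [[0.14,-0.081,0],[0,0,0],0.085],
  ],
)

```text
time: 14.0
tool_pos: [0.4621, 0.1163, 0.2318]
tool_rot: [-3.141, -0.0, 3.141]
contact_force: [0.7, 0.6, 0.3]
opening: 0.0851
grip_force: 0.0
```

arm_command(
  moves=[
    [[0,0,0],[0,0,0],0.085],
    [[0,0,0],[0,0,0],0.085],
    [[0,0,0],[0,0,0],0.085],
    [[0,0,0],[0,0,0],0.085],
    [[0,0,0],[0,0,0],0.085],
  ],
)

```text
time: 14.5
tool_pos: [0.4649, 0.1176, 0.2309]
tool_rot: [3.141, -0.0, -3.141]
contact_force: [0.5, 0.3, -0.6]
opening: 0.0846
grip_force: 0.0
```

```bash
python3 - <<'E'
from h import *
import pickle
s=robot.observe(); print(s['time'],np.round(s['tool_pos'],4),s['opening'],np.round(s['qvel'],2))
m=robot.camera_model('wrist'); im=save('wrist','w6.png')
cv2.imwrite('pics/w6v.png',cv2.resize(im[100:300,60:520,::-1],None,fx=1.73,fy=1.73,interpolation=2))
pickle.dump(m,open('m6.pkl','wb'))
E
```

```text
14.5 [0.4649 0.1176 0.2309] 0.08457065704694994 [-0.   -0.    0.01  0.   -0.   -0.  ]
```

View pics/w6v.png

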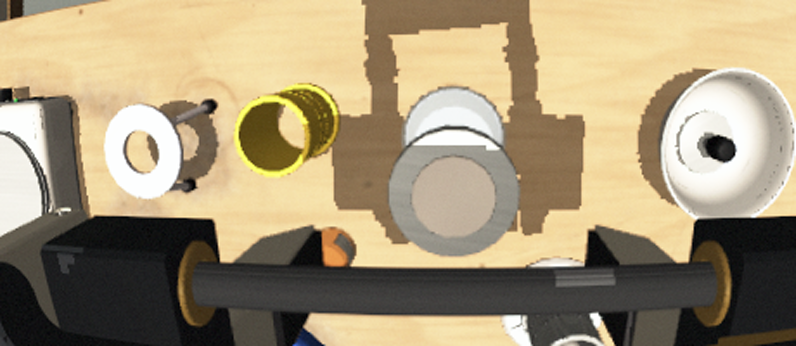

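The head is still in place, centred at (454,194); the funnel stands over the peg at (560,320).

```bash
python3 - <<'E'
from h import *
import pickle
m=pickle.load(open('m6.pkl','rb')); print(-np.array(m['R']).T@m['t'])
P=lambda k,u,v,z: print(k,ray('wrist',u/1.73+60,v/1.73+100,z,m))
P('L',389,193,.159);P('R',519,193,.159);P('T',454,130,.159);P('B',454,256,.159);P('ringL',104,150,.062);P('ringR',184,150,.062);P('hole',137,151,.062);P('ringT',143,105,.062);P('foot',454,126,0)
E
```

```text
[0.4005367  0.11794633 0.38774222]
L [0.4639 0.089 ]
R [0.4639 0.1469]
T [0.4357 0.1179]
B [0.494  0.1179]
ringL [ 0.46   -0.1353]
ringR [ 0.4614 -0.0647]
hole [ 0.4613 -0.1046]
ringT [ 0.4293 -0.0955]
foot [0.4572 0.1179]
```

arm_command(
  moves=[
    [[0,0,0.02],[0,0,0],0.088],
    [[0,0,0.045],[0,0,0],0.088],
    [[0,0,0.07],[0,0,0],0.088],
    [[0,0,0.088],[0,0,0],0.088],
    [[0,0,0.098],[0,0,0],0.088],
  ],
  squeeze=5,
)

```text
time: 15.05
tool_pos: [0.4639, 0.1173, 0.1316]
tool_rot: [-3.141, -0.002, 3.142]
contact_force: [0.1, -0.7, 0.2]
opening: 0.0875
grip_force: 0.0
```

arm_command(
  moves=[
    [[0,0,0],[0,0,0],0.07],
    [[0,0,0],[0,0,0],0.062],
    [[0,0,0],[0,0,0],0.05],
    [[0,0,0],[0,0,0],0.05],
    [[0,0,0],[0,0,0],0.05],
  ],
)

```text
time: 15.55
tool_pos: [0.465, 0.1173, 0.134]
tool_rot: [3.141, 0.002, 3.141]
contact_force: [-0.3, -0.4, 3.0]
opening: 0.0585
grip_force: 5.0
```

arm_command(
  moves=[
    [[0,0,0],[0,0,0],0.05],
    [[0,0,-0.006],[0,0,0],0.05],
    [[0,0,-0.02],[0,0,0],0.05],
    [[0,0,-0.04],[0,0,0],0.05],
    [[0,0,-0.065],[0,0,0],0.05],
  ],
  squeeze=20,
)

```text
time: 16.05
tool_pos: [0.4635, 0.1172, 0.1982]
tool_rot: [-3.141, -0.003, 3.141]
contact_force: [0.2, -0.6, -1.8]
opening: 0.0582
grip_force: 20.0
```

arm_command(
  moves=[
    [[0,-0.015,-0.015],[0,0,0],0.05],
    [[0.001,-0.05,-0.025],[0,0,0],0.05],
    [[0.003,-0.09,-0.025],[0,0,0],0.05],
    [[0.004,-0.13,-0.02],[0,0,0],0.05],
    [[0.004,-0.165,-0.01],[0,0,0],0.05],
  ],
)

```text
time: 16.55
tool_pos: [0.4603, -0.0493, 0.2088]
tool_rot: [-3.141, 0.001, 3.141]
contact_force: [0.0, 1.1, -2.2]
opening: 0.0588
grip_force: 20.0
```

arm_command(
  moves=[
    [[0,-0.03,0.01],[0,0,0],0.05],
    [[0,-0.05,0.02],[0,0,0],0.05],
    [[0,-0.055,0.03],[0,0,0],0.05],
    [[0,-0.055,0.035],[0,0,0],0.05],
    [[0,-0.055,0.035],[0,0,0],0.05],
  ],
)

```text
time: 17.05
tool_pos: [0.4599, -0.1017, 0.1725]
tool_rot: [3.14, -0.002, -3.142]
contact_force: [0.5, -1.1, -2.1]
opening: 0.0581
grip_force: 20.0
```

```bash
python3 - <<'E'
from h import *
import pickle
s=robot.observe(); print(s['time'],np.round(s['tool_pos'],4),s['opening'],np.round(s['qvel'],2))
m=robot.camera_model('wrist'); im=save('wrist','w7.png'); sc=save('scene','s7.png')
pickle.dump(m,open('m7.pkl','wb'))
a=cv2.resize(im[130:290,200:440,::-1],(600,400),interpolation=2)
cv2.imwrite('pics/w7v.png',a)
E
```

```text
17.05 [ 0.4599 -0.1017  0.1725] 0.058118792701647146 [ 0.01 -0.02 -0.02  0.    0.01 -0.  ]
```

View pics/w7v.png

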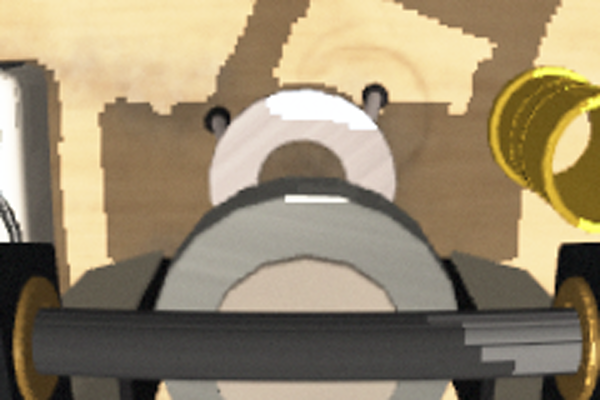

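The ring spans columns 209–397 with its top at row 90. The hole's top edge is at row 139, and the held head is centred at about column 307.

```bash
python3 - <<'E'
from h import *
import pickle
m=pickle.load(open('m7.pkl','rb')); print(-np.array(m['R']).T@m['t'])
P=lambda k,u,v,z: print(k,ray('wrist',u/2.5+200,v/2.5+130,z,m))
P('L',209,184,.062);P('R',397,184,.062);P('T',303,90,.062);P('hT',303,139,.062);P('hL',258,178,.062);P('hR',348,178,.062)
P('headL',158,300,.199);P('headR',458,300,.199);P('headT',306,193,.199)
E
```

```text
[ 0.3957096  -0.10154429  0.32941081]
L [ 0.462 -0.136]
R [ 0.462  -0.0687]
T [ 0.4284 -0.1023]
hT [ 0.4457 -0.1023]
hL [ 0.4598 -0.1183]
hR [ 0.4598 -0.0863]
headL [ 0.45   -0.1286]
headR [ 0.4501 -0.0734]
headT [ 0.4297 -0.1014]
```

arm_command(
  moves=[
    [[-0.002,-0.001,0.01],[0,0,0],0.05],
    [[-0.002,-0.001,0.025],[0,0,0],0.05],
    [[-0.002,-0.001,0.04],[0,0,0],0.05],
    [[-0.002,-0.001,0.055],[0,0,0],0.05],
    [[-0.002,-0.001,0.06],[0,0,0],0.05],
  ],
)

```text
time: 17.65
tool_pos: [0.4618, -0.1029, 0.1117]
tool_rot: [3.141, -0.002, -3.141]
contact_force: [0.4, 0.6, -1.7]
opening: 0.0585
grip_force: 20.0
```

arm_command(
  moves=[
    [[0,0,0.008],[0,0,0],0.05],
    [[0,0,0.016],[0,0,0],0.05],
    [[0,0,0.024],[0,0,0],0.05],
    [[0,0,0.03],[0,0,0],0.05],
    [[0,0,0.034],[0,0,0],0.05],
  ],
)

```text
time: 18.15
tool_pos: [0.4624, -0.1037, 0.0787]
tool_rot: [3.141, -0.0, 3.141]
contact_force: [-0.4, -0.4, -1.5]
opening: 0.0588
grip_force: 20.0
```

arm_command(
  moves=[
    [[0,0,0.002],[0,0,0],0.05],
    [[0,0,0.004],[0,0,0],0.05],
    [[0,0,0.006],[0,0,0],0.05],
    [[0,0,0.0075],[0,0,0],0.05],
    [[0,0,0.0075],[0,0,0],0.05],
  ],
)

```text
time: 18.65
tool_pos: [0.4624, -0.1037, 0.0716]
tool_rot: [3.141, -0.0, 3.141]
contact_force: [0.1, 0.4, -2.0]
opening: 0.0582
grip_force: 20.0
```

arm_command(
  moves=[
    [[0,0,0.001],[0,0,0],0.05],
    [[0,0,0.002],[0,0,0],0.05],
    [[0,0,0.0025],[0,0,0],0.05],
    [[0,0,0.0025],[0,0,0],0.05],
    [[0,0,0.0025],[0,0,0],0.05],
  ],
)

```text
time: 19.15
tool_pos: [0.4627, -0.1038, 0.0709]
tool_rot: [-3.141, 0.001, 3.142]
contact_force: [-4.8, 1.8, 16.7]
opening: 0.0584
grip_force: 20.0
```

Seated. I release, rise and go back over the flask.

arm_command(
  moves=[
    [[0,0,-0.001],[0,0,0],0.06],
    [[0,0,-0.001],[0,0,0],0.065],
    [[0,0,-0.001],[0,0,0],0.075],
    [[0,0,-0.001],[0,0,0],0.08],
    [[0,0,-0.005],[0,0,0],0.08],
  ],
)

```text
time: 19.65
tool_pos: [0.4621, -0.1036, 0.0738]
tool_rot: [3.141, -0.001, 3.141]
contact_force: [0.7, -0.0, 0.1]
opening: 0.0793
grip_force: 0.0
```

arm_command(
  moves=[
    [[0,0,-0.02],[0,0,0],0.08],
    [[0,0,-0.05],[0,0,0],0.08],
    [[0,0,-0.09],[0,0,0],0.08],
    [[0,0,-0.12],[0,0,0],0.08],
    [[0,0.01,-0.135],[0,0,0],0.08],
  ],
)

```text
time: 20.15
tool_pos: [0.4636, -0.0946, 0.2122]
tool_rot: [-3.14, 0.004, 3.14]
contact_force: [0.7, 0.7, -0.5]
opening: 0.0799
grip_force: 0.0
```

arm_command(
  moves=[
    [[0,0.03,0],[0,0,0],0.07],
    [[0,0.07,0],[0,0,0],0.07],
    [[0,0.11,0],[0,0,0],0.07],
    [[-0.001,0.15,0],[0,0,0],0.07],
    [[-0.001,0.185,0],[0,0,0],0.07],
  ],
)

```text
time: 20.65
tool_pos: [0.4633, 0.0931, 0.2095]
tool_rot: [3.141, 0.0, -3.142]
contact_force: [0.4, -0.1, -0.1]
opening: 0.0701
grip_force: 0.0
```

arm_command(
  moves=[
    [[0,0.015,0.01],[0,0,0],0.07],
    [[0,0.026,0.025],[0,0,0],0.07],
    [[0,0.026,0.04],[0,0,0],0.07],
    [[0,0.026,0.04],[0,0,0],0.07],
    [[0,0.026,0.04],[0,0,0],0.07],
  ],
)

```text
time: 21.15
tool_pos: [0.4636, 0.1172, 0.1696]
tool_rot: [3.142, -0.0, 3.141]
contact_force: [0.4, 0.3, 0.4]
opening: 0.0702
grip_force: 0.0
```

```bash
python3 - <<'E'
from h import *
import pickle
s=robot.observe(); print(s['time'],np.round(s['tool_pos'],4),s['opening'],np.round(s['qvel'],2))
m=robot.camera_model('wrist'); im=save('wrist','w8.png')
pickle.dump(m,open('m8.pkl','wb'))
a=cv2.resize(im[100:300,60:520,::-1],None,fx=1.73,fy=1.73,interpolation=2)
cv2.imwrite('pics/w8v.png',a)
E
```

```text
21.15 [0.4636 0.1172 0.1696] 0.07024045198441986 [-0.01 -0.01 -0.01 -0.   -0.   -0.  ]
```

View pics/w8v.png

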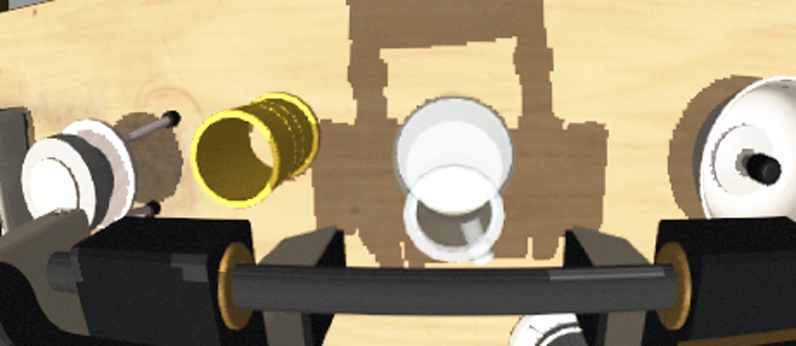

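The flask mouth is at (454,213), foot at (454,155); the head sits in the ring at (65,185).

```bash
python3 - <<'E'
from h import *
import pickle
m=pickle.load(open('m8.pkl','rb'))
P=lambda k,u,v,z: print(k,ray('wrist',u/1.73+60,v/1.73+100,z,m))
P('lip',454,213,.125);P('foot',454,155,0)
E
```

```text
lip [0.4631 0.1176]
foot [0.4651 0.1175]
```

arm_command(
  moves=[
    [[0,0,0.015],[0,0,0],0.07],
    [[0,0,0.035],[0,0,0],0.07],
    [[0,0,0.055],[0,0,0],0.07],
    [[0,0,0.07],[0,0,0],0.07],
    [[0,0,0.082],[0,0,0],0.07],
  ],
  squeeze=5,
)

```text
time: 21.7
tool_pos: [0.464, 0.117, 0.0873]
tool_rot: [3.141, 0.001, 3.141]
contact_force: [1.3, -0.7, 0.3]
opening: 0.07
grip_force: 0.0
```

arm_command(
  moves=[
    [[0,0,0],[0,0,0],0.055],
    [[0,0,0],[0,0,0],0.042],
    [[0,0,0],[0,0,0],0.03],
    [[0,0,0],[0,0,0],0.025],
    [[0,0,0],[0,0,0],0.025],
  ],
)

```text
time: 22.2
tool_pos: [0.4641, 0.1172, 0.088]
tool_rot: [-3.141, 0.002, 3.142]
contact_force: [-0.3, -1.3, 2.9]
opening: 0.0402
grip_force: 5.0
```

An opening of 40 mm means the pads are on the lip rather than the neck. I open, go down 5 mm to the neck's middle and regrip.

arm_command(
  moves=[
    [[0,0,0],[0,0,0],0.05],
    [[0,0,0],[0,0,0],0.055],
    [[0,0,0.003],[0,0,0],0.055],
    [[0,0,0.005],[0,0,0],0.055],
    [[0,0,0.005],[0,0,0],0.055],
  ],
)

```text
time: 22.7
tool_pos: [0.4632, 0.1173, 0.0817]
tool_rot: [3.142, -0.001, 3.141]
contact_force: [0.1, -0.8, 0.5]
opening: 0.0546
grip_force: 0.0
```

arm_command(
  moves=[
    [[0,0,0],[0,0,0],0.045],
    [[0,0,0],[0,0,0],0.036],
    [[0,0,0],[0,0,0],0.025],
    [[0,0,0],[0,0,0],0.025],
    [[0,0,0],[0,0,0],0.025],
  ],
)

```text
time: 23.2
tool_pos: [0.4635, 0.1172, 0.0822]
tool_rot: [-3.142, 0.0, 3.141]
contact_force: [0.5, -0.1, -0.0]
opening: 0.04
grip_force: 5.0
```

Still 40 mm, so the pads are long enough to bear on the lip at either height. A full bearing on the 7 mm lip is steadier than its lower edge, so I regrip 8 mm higher and test-lift gently.

arm_command(
  moves=[
    [[0,0,0],[0,0,0],0.05],
    [[0,0,0],[0,0,0],0.05],
    [[0,0,-0.004],[0,0,0],0.05],
    [[0,0,-0.008],[0,0,0],0.05],
    [[0,0,-0.008],[0,0,0],0.05],
  ],
)

```text
time: 23.7
tool_pos: [0.464, 0.1174, 0.091]
tool_rot: [3.141, 0.001, 3.141]
contact_force: [0.0, -0.3, -0.1]
opening: 0.05
grip_force: 0.0
```

arm_command(
  moves=[
    [[0,0,0],[0,0,0],0.045],
    [[0,0,0],[0,0,0],0.036],
    [[0,0,0],[0,0,0],0.025],
    [[0,0,0],[0,0,0],0.025],
    [[0,0,0],[0,0,0],0.025],
  ],
)

```text
time: 24.2
tool_pos: [0.4635, 0.1172, 0.0902]
tool_rot: [-3.142, -0.0, 3.141]
contact_force: [-0.8, -1.7, 0.9]
opening: 0.0401
grip_force: 5.0
```

arm_command(
  moves=[
    [[0,0,0],[0,0,0],0.025],
    [[0,0,0],[0,0,0],0.025],
    [[0,0,-0.002],[0,0,0],0.025],
    [[0,0,-0.006],[0,0,0],0.025],
    [[0,0,-0.01],[0,0,0],0.025],
  ],
  squeeze=25,
)

```text
time: 24.7
tool_pos: [0.4632, 0.1174, 0.1002]
tool_rot: [3.141, -0.001, 3.141]
contact_force: [0.3, 0.1, -3.8]
opening: 0.0393
grip_force: 25.0
```

```bash
python3 - <<'E'
from h import *
s=robot.observe(); print(s['time'],np.round(s['tool_pos'],4),np.round(s['contact_force'],2),s['opening'])
sc=save('scene','s9.png')
a=cv2.imread('pics/s7.png')[140:280,220:320];b=sc[140:280,220:320,::-1]
cv2.imwrite('pics/s9v.png',cv2.resize(np.hstack([a,b]),None,fx=4,fy=4,interpolation=2))
E
```

```text
24.7 [0.4632 0.1174 0.1002] [ 0.3   0.11 -3.82] 0.03930056801686493
```

View pics/s9v.png

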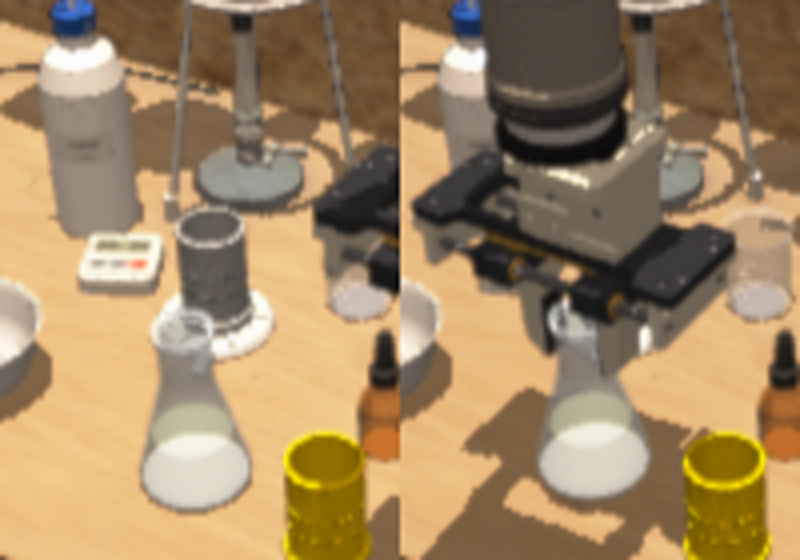

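The flask hangs vertical, with 3.8 N measured against its 400 g, and the funnel stands upright over the peg. I carry the flask gently to the plate. Correcting the scene estimate by its ring error, both cameras put the plate at (0.492, -0.2675).

arm_command(
  moves=[
    [[0,0,-0.008],[0,0,0],0.025],
    [[0,0,-0.025],[0,0,0],0.025],
    [[0,0,-0.045],[0,0,0],0.025],
    [[0,0,-0.065],[0,0,0],0.025],
    [[0,-0.002,-0.085],[0,0,0],0.025],
  ],
)

```text
time: 25.25
tool_pos: [0.4633, 0.1154, 0.1865]
tool_rot: [3.141, 0.0, 3.142]
contact_force: [-0.5, -0.9, -4.1]
opening: 0.039
grip_force: 25.0
```

arm_command(
  moves=[
    [[0,-0.006,-0.02],[0,0,0],0.025],
    [[0,-0.015,-0.038],[0,0,0],0.025],
    [[0,-0.028,-0.053],[0,0,0],0.025],
    [[0,-0.044,-0.063],[0,0,0],0.025],
    [[-0.001,-0.063,-0.068],[0,0,0],0.025],
  ],
)

```text
time: 25.75
tool_pos: [0.4645, 0.0521, 0.2548]
tool_rot: [3.141, 0.002, -3.141]
contact_force: [0.6, -0.1, -3.9]
opening: 0.0397
grip_force: 25.0
```

arm_command(
  moves=[
    [[-0.002,-0.02,-0.002],[0,0,0],0.025],
    [[-0.004,-0.042,-0.003],[0,0,0],0.025],
    [[-0.006,-0.065,-0.003],[0,0,0],0.025],
    [[-0.008,-0.088,-0.003],[0,0,0],0.025],
    [[-0.01,-0.111,-0.003],[0,0,0],0.025],
  ],
)

```text
time: 26.25
tool_pos: [0.4742, -0.0595, 0.2566]
tool_rot: [3.141, 0.0, 3.141]
contact_force: [-0.3, -1.1, -4.1]
opening: 0.0397
grip_force: 25.0
```

arm_command(
  moves=[
    [[-0.002,-0.023,0],[0,0,0],0.025],
    [[-0.004,-0.046,0],[0,0,0],0.025],
    [[-0.006,-0.069,0],[0,0,0],0.025],
    [[-0.008,-0.092,0],[0,0,0],0.025],
    [[-0.01,-0.115,0],[0,0,0],0.025],
  ],
)

```text
time: 26.75
tool_pos: [0.4842, -0.1745, 0.2566]
tool_rot: [3.141, -0.0, 3.141]
contact_force: [0.6, -0.2, -4.2]
opening: 0.0393
grip_force: 25.0
```

arm_command(
  moves=[
    [[-0.002,-0.022,0],[0,0,0],0.025],
    [[-0.004,-0.043,0],[0,0,0],0.025],
    [[-0.005,-0.06,0],[0,0,0],0.025],
    [[-0.006,-0.073,0],[0,0,0],0.025],
    [[-0.007,-0.082,0],[0,0,0],0.025],
  ],
)

```text
time: 27.25
tool_pos: [0.4914, -0.2565, 0.2562]
tool_rot: [3.141, -0.0, 3.141]
contact_force: [0.2, 0.0, -3.1]
opening: 0.0399
grip_force: 25.0
```

arm_command(
  moves=[
    [[0,-0.005,0],[0,0,0],0.025],
    [[0,-0.008,0],[0,0,0],0.025],
    [[0,-0.01,0],[0,0,0],0.025],
    [[0,-0.01,0],[0,0,0],0.025],
    [[0,-0.01,0],[0,0,0],0.025],
  ],
)

```text
time: 27.75
tool_pos: [0.4914, -0.2653, 0.2563]
tool_rot: [3.141, 0.0, -3.141]
contact_force: [0.4, 0.0, -3.7]
opening: 0.0392
grip_force: 25.0
```

arm_command(
  moves=[
    [[0,-0.002,0.012],[0,0,0],0.025],
    [[0,-0.002,0.03],[0,0,0],0.025],
    [[0,-0.002,0.05],[0,0,0],0.025],
    [[0,-0.002,0.07],[0,0,0],0.025],
    [[0,-0.002,0.083],[0,0,0],0.025],
  ],
)

```text
time: 28.25
tool_pos: [0.4906, -0.267, 0.1708]
tool_rot: [3.14, -0.002, 3.142]
contact_force: [-0.5, 0.6, -4.4]
opening: 0.0396
grip_force: 25.0
```

arm_command(
  moves=[
    [[0,0,0.006],[0,0,0],0.025],
    [[0,0,0.011],[0,0,0],0.025],
    [[0,0,0.015],[0,0,0],0.025],
    [[0,0,0.018],[0,0,0],0.025],
    [[0,0,0.019],[0,0,0],0.025],
  ],
)

```text
time: 28.75
tool_pos: [0.4915, -0.2677, 0.1542]
tool_rot: [-3.141, 0.0, 3.141]
contact_force: [0.3, 0.7, -3.7]
opening: 0.0395
grip_force: 25.0
```

arm_command(
  moves=[
    [[0,0,0.001],[0,0,0],0.025],
    [[0,0,0.002],[0,0,0],0.025],
    [[0,0,0.003],[0,0,0],0.025],
    [[0,0,0.003],[0,0,0],0.025],
    [[0,0,0.003],[0,0,0],0.025],
  ],
)

```text
time: 29.25
tool_pos: [0.4915, -0.2677, 0.1513]
tool_rot: [-3.142, 0.0, 3.141]
contact_force: [-0.4, 0.2, -4.1]
opening: 0.0395
grip_force: 25.0
```

arm_command(
  moves=[
    [[0,0,0.0005],[0,0,0],0.025],
    [[0,0,0.001],[0,0,0],0.025],
    [[0,0,0.0015],[0,0,0],0.025],
    [[0,0,0.002],[0,0,0],0.025],
    [[0,0,0.002],[0,0,0],0.025],
  ],
)

```text
time: 29.75
tool_pos: [0.4915, -0.2678, 0.1492]
tool_rot: [-3.142, 0.0, 3.141]
contact_force: [-1.1, -0.0, -2.9]
opening: 0.0394
grip_force: 25.0
```

arm_command(
  moves=[
    [[0,0,0.0005],[0,0,0],0.025],
    [[0,0,0.001],[0,0,0],0.025],
    [[0,0,0.001],[0,0,0],0.025],
    [[0,0,0.001],[0,0,0],0.025],
    [[0,0,0.001],[0,0,0],0.025],
  ],
)

```text
time: 30.25
tool_pos: [0.4917, -0.2679, 0.1492]
tool_rot: [-3.141, 0.001, 3.141]
contact_force: [-3.2, 0.5, 6.5]
opening: 0.0393
grip_force: 25.0
```

Contact. I release gently, rise straight up and back off, then check the whole scene.

arm_command(
  moves=[
    [[0,0,-0.0005],[0,0,0],0.042],
    [[0,0,-0.0005],[0,0,0],0.048],
    [[0,0,-0.0005],[0,0,0],0.056],
    [[0,0,-0.0005],[0,0,0],0.064],
    [[0,0,-0.0005],[0,0,0],0.07],
  ],
)

```text
time: 30.75
tool_pos: [0.4914, -0.2677, 0.1485]
tool_rot: [3.141, -0.0, 3.141]
contact_force: [1.1, 0.3, 0.4]
opening: 0.0669
grip_force: 0.0
```

arm_command(
  moves=[
    [[0,0,-0.008],[0,0,0],0.07],
    [[0,0,-0.025],[0,0,0],0.07],
    [[0,0,-0.045],[0,0,0],0.07],
    [[0,0,-0.07],[0,0,0],0.07],
    [[0,0,-0.1],[0,0,0],0.07],
  ],
)

```text
time: 31.25
tool_pos: [0.4911, -0.2674, 0.2496]
tool_rot: [3.141, -0.001, 3.141]
contact_force: [-0.8, 0.5, -0.1]
opening: 0.07
grip_force: 0.0
```

arm_command(
  moves=[
    [[0.01,0,-0.03],[0,0,0],0.07],
    [[0.03,0,-0.05],[0,0,0],0.07],
    [[0.05,0,-0.06],[0,0,0],0.07],
    [[0.06,0,-0.06],[0,0,0],0.07],
    [[0.06,0,-0.06],[0,0,0],0.07],
  ],
)

```text
time: 31.75
tool_pos: [0.4306, -0.2677, 0.309]
tool_rot: [-3.141, 0.0, 3.14]
contact_force: [0.1, -0.6, -0.8]
opening: 0.0701
grip_force: 0.0
```

```bash
python3 - <<'E'
from h import *
s=robot.observe(); print(s['time'],np.round(s['tool_pos'],4),np.round(s['contact_force'],2))
sc=save('scene','s10.png'); t=save('top','t10.png')
a=cv2.resize(sc[160:345,180:460,::-1],(640,423),interpolation=2); b=cv2.resize(t[160:270,180:460,::-1],(640,252),interpolation=2)
cv2.imwrite('pics/f.png',cv2.resize(np.vstack([a,b]),(569,600),interpolation=3))
E
```

```text
31.75 [ 0.4306 -0.2677  0.309 ] [ 0.09 -0.57 -0.77]
```

View pics/f.png

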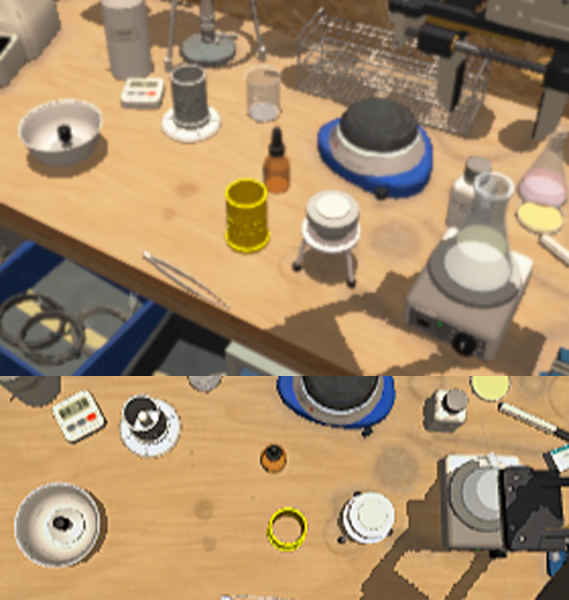

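The picture shows the lid in the bowl knob up (64,133), the funnel over the peg (190,95) and the head in the ring (332,215). The flask stands upright mid-plate (478,255), and both bottles are where they were.

```bash
python3 -c "
from cell import robot
print(robot.hand_in())"
```

```text
the job is handed in; nothing more can be done
None
```

The job is handed in at about 32 s on the robot clock: the last pictures show the lid in the bowl knob up, the funnel over the peg, the head in the ring, the flask upright on the middle of the plate, and the dropper, sample bottle and yellow look-alike still in place.

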